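# Nest the drained sauce dishes into one square pile

### The arm

A 6-joint arm with a two-finger parallel gripper is mounted at the origin on a cart in front of the work surface, level with it; the furniture and walls round the work are solid. World frame = base frame: x ahead of the robot, y to its left, z up, the work surface at z = 0. Lengths are in m, angles in degrees, forces in N, time in s.
With the tool pointing down it reaches from about 0.375 to 0.925 m from the base axis. Payload 5.7 kg.
Tool frame: the origin (TCP) lies midway between the tips of the shut fingers; the grasp point (between the pads) lies 19 mm behind it (hold_point_z is the z of the grasp point in the tool frame, in m); z points along the fingers, y is the line along which they close (so a half turn about z gives the same grasp; the last joint's range is limited). The gripper opens to 88 mm and grips with 3 to 60 N. Pads are 20 mm wide; open, the fingers measure 115 mm over their backs; the gripper's body (75 mm by 178 mm) begins 61 mm behind the grasp point.
Start: joints at [-77.756, 20.558, 86.54, -0, 72.909, -6.595], TCP at [0.194, -0.568, 0.223] pointing down, gripper open.
Joint ranges: [-170.27, 170.27], [-57.76, 135], [12.27, 136.19], [-55.21, 235.2], [11.17, 155.16], [-170.74, 170.74]. Speed limits (degrees/s): [136.94, 136.94, 180, 180, 180, 180].

### API

Orientations are given as [roll, pitch, yaw] about the fixed x, y, z axes, in that order (R = Rz(yaw) Ry(pitch) Rx(roll)).
In Python, from plant import * gives the robot as it stands. The module is installed in compiled form; this text tells all that it offers.
- The arm moves only by the tool drive_tool, never from a script. Its argument "rows" is a list of rows, each a list of 5 numbers: the shift along the tool's x, y, z each as a share of 40 mm, from -1 to 1, then the turn about the tool's z as a share of 30 degrees, from -1 to 1, then the opening, from 0 (shut) to 1 (fully open). A call has 1 to 5 rows; each row shifts and turns the commanded pose from where the row before left it, along the tool's axes as they then stand; what a row does not reach is not made up. A row lasts 1/10 s, in which the tool goes at most 50 mm and 8.59 degrees, less where a joint would pass 70% of its speed; a pose out of reach is approached as far as the arm can. A call with a number of a shift or a turn outside -1 to 1 is refused whole. A call with a gripper value outside its range is refused whole. The fingers move at their own pace and stop on an object; "force" is the grip in N (left out, the last holds). Time passes only in rows, so rows that do not move let the fingers close. It gives the time, the measured TCP pose, the force, the opening and the grip force at its end, in the units of the state.
- get_obs(): the state, without advancing time (a new reading comes with each control period).
- snapshot(name): name is "scene" or "top" or "wrist"; returns (picture, depth): 384x512x3 uint8, blue, green, red; 384x512 float32, m along the optical axis (not along the pixel's ray), 0 where there is no reading.
- get_calibration(name): a dict with "fov_y" (degrees; the focal length in pixels is half the picture's height over the tangent of half this angle, whatever the lens; pixels are square), "cx", "cy" (the principal point, pixels), "D" ([k1, k2, p1, p2, k3] as OpenCV has them; the pictures are not rectified), "T" (4x4, takes a point from camera to world coordinates); the wrist camera has in their place "mount" (4x4, takes a point from camera to tool coordinates, whose origin is the TCP and whose axes are the flange's). Camera axes: x right, y down, z forward; pixel columns grow to the right and rows downward; lengths in m; the calibration is good to about 2 mm. A picture is of the moment at which its call begins: read the wrist's pose just before it. get_calibration takes no time and is no camera call.
- finish_job(): hands the job in; it is judged then, once.
Trained networks look in the newest picture that a camera, given by its name, has taken for a name from the list of things; names that differ only in an ending like _2 or _b are one class to them, and where a whole thing is asked for, a point or a joint stands for the part that bears it (a point fixed in the world has none). Each returns a list of dicts, best first, with "score" (0 to 1); they miss things now and then, are a little off and sometimes report something else, mostly with a low value. They report only what shows in the picture. A call takes as long as a camera call. They do not tell look-alikes from the thing itself.
- masks_of(query, camera): "region" (384x512 bool, what is visible of it).
- pinpoint(query, camera): "point" ([x, y, z] in m, in world coordinates, good to about 4 mm: a listed point, or the origin of a listed thing).
The state is a dict: "clock": time; "joint_pos": joint angles; "dq": joint speeds; "effort": joint torques, N m; "position": TCP position; "ee_rot": TCP orientation; "wrist_force": force on the tool from outside, world axes, zero at the start; "wrist_torque": the same for the moment, N m; "width": finger opening in m; "gripper_force": force on a finger pad.
Only numpy, scipy, OpenCV 4.12 (cv2) and the standard library are available. Lean on these libraries where they do the work, as an engineer would, in place of code of your own. Each camera call takes 0.05 s, during which the arm holds its last target. There are 200 camera calls.

### The job

Put away the clean black sauce dishes: take the lime out of the dish that stands on the worktop and put it in the empty steel pan, and stack the three dishes from the sloping wire rack onto that dish in one straight pile, each fully nested in the one below. Set the dishes down rather than dropping them, leave the pile where its bottom dish stands, and do not shove or knock over the pan, the two cups, the bottle or the shaker.

Things in the scene. Friction and masses are not known exactly. Their poses are not given: they have to be found in the camera images.
- bottom_dish: black plastic sauce dish standing level on the worktop, bottom of the pile, same as the others, 150 (x) x 58 (y) x 20 high, 0.2 kg; origin: centre of the foot's underside, z out of the open side. Straight outer sides 4 to 20 above the origin, walls 5, well 140 x 48 x 11 deep. The stepped foot (133 x 41, lowest 2: 127 x 35) is 4 high and drops into the well below: nested pitch 16
- dish_1: one of three black plastic sauce dishes that lie lengthwise on the rack's slope (x up the slope, 33 degrees from level); as the bottom dish: 150 (x) x 58 (y) x 20 high, 0.2 kg, origin at the centre of the foot's underside, z out of the open side
- dish_2: one of three black plastic sauce dishes that lie lengthwise on the rack's slope (x up the slope, 33 degrees from level); as the bottom dish: 150 (x) x 58 (y) x 20 high, 0.2 kg, origin at the centre of the foot's underside, z out of the open side
- dish_3: one of three black plastic sauce dishes that lie lengthwise on the rack's slope (x up the slope, 33 degrees from level); as the bottom dish: 150 (x) x 58 (y) x 20 high, 0.2 kg, origin at the centre of the foot's underside, z out of the open side
- rack: fixed steel wire draining rack, 260 wide (y), 150 deep, 125 high; origin on the worktop under its middle, x to its high rear: the 33 degree slope faces its -x. Lanes at y = -86, 0, 86, each two 6 mm wires 30 apart under the foot; front lip 15 high; open beside and below the dishes; cross wires 55 down and 62 up the slope from a dish's middle
- lime: whole lime, 57 x 46 x 45, 52 g, lying in the well of the bottom dish; origin at the centre of its underside, long axis x
- lime_center (a point): middle of the lime
- scrap_pan: empty steel food pan, 185 (x) x 172 (y) x 100 high, open at the top, with an 11 wide flange round the rim; about 160 x 145 inside at the top and 132 x 118 at the floor; origin at the centre of its underside
- cup_near: bystander: small white sauce cup, 67 across, 42 high; origin at the centre of its underside
- cup_far: bystander: another such sauce cup
- sauce_bottle: bystander: squeeze bottle, 62 across, 165 high; origin at the centre of its underside
- shaker: bystander: salt shaker, 44 across, 90 high; origin at the centre of its underside
Mind the look-alikes: they are no part of the job. Several things have the shape of the lime; the one meant has the colours described above.

How it is judged (in metres and radians):
At the end, for the whole second after the job is handed in: The three rack dishes rest level on the bottom dish, centred within 8 mm, turned within 4 degrees (either way round) and nested: top foot at most 50.5 mm (nominal 48) above the bottom one. The bottom dish stands on the worktop within 30 mm of its place; the lime rests in the steel pan below its rim (horizontal distance between each of dish_1, dish_2, dish_3 and bottom_dish below 0.008 m and angle between the x axis of each of dish_1, dish_2, dish_3 and the x axis of bottom_dish, either way round below 0.07 rad and angle between each of dish_1, dish_2, dish_3, bottom_dish's own z axis and vertical below 0.04 rad and z of dish_1 in the frame of bottom_dish between 0.012 and 0.0505 m and linear speed of each of dish_1, dish_2, dish_3 below 0.02 m/s and z of dish_2 in the frame of bottom_dish between 0.012 and 0.0505 m and z of dish_3 in the frame of bottom_dish between 0.012 and 0.0505 m and height (world z) of bottom_dish below 0.004 m and distance of bottom_dish from where it was at the start of the episode below 0.03 m and x of lime_center in the frame of scrap_pan between -0.07 and 0.07 m and y of lime_center in the frame of scrap_pan between -0.065 and 0.065 m and z of lime_center in the frame of scrap_pan below 0.08 m and linear speed of lime below 0.05 m/s); the robot touches nothing.
It fails at once if a dish is dropped (falls freely more than about 20 mm) ((linear speed of dish_1 above 0.6 m/s and contact force between the fingers and dish_1 below 0.3 N) or (linear speed of dish_2 above 0.6 m/s and contact force between the fingers and dish_2 below 0.3 N) or (linear speed of dish_3 above 0.6 m/s and contact force between the fingers and dish_3 below 0.3 N)).
It fails at once if the bottom dish is shoved more than 30 mm from where it stands (distance of bottom_dish from where it was at the start of the episode above 0.03 m).
It fails at once if a cup, the bottle, the shaker or the steel pan is shoved more than 30 mm or knocked over (distance of any of cup_near, cup_far, sauce_bottle, shaker, scrap_pan from where it was at the start of the episode above 0.03 m or angle between any of cup_near, cup_far, sauce_bottle, shaker, scrap_pan's own z axis and vertical above 0.4 rad).
It also fails if it takes over 72 s, if anything falls off the work surface, if the arm or the gripper's body presses on something with over 40 N, if the wrist force passes 120 N, or if a joint passes its speed limit or range.

## Working session

There is one attempt and no reset: what is moved stays moved. The work goes in short steps, Python scripts to look and compute and a tool call to move; the robot and the scene stay as the last step left them, time stands still between calls to the robot, and variables do not carry over. Pictures are saved under pics/ and viewed, at most 10 in all, crops included, and the job is handed in when it is done.

Besides the shell and the picture viewer there is one more tool, called after "Emit:" in YAML: its name, and indented under it one key for each argument. drive_tool: Moves the arm, as the interface text tells. Shift numbers are shares of 40 mm and turn numbers shares of 30 degrees, none past 1 either way. Its arguments: {"type":"object","properties":{"rows":{"type":"array","items":{"type":"array","items":{"type":"number"}}},"force":{"type":"number"}},"required":["rows"]}

```bash
mkdir -p pics; cat > h.py <<'E'
from plant import *
import numpy as np, cv2
def cal(n):
    c=get_calibration(n); f=192/np.tan(np.radians(c['fov_y']/2))
    return c,np.array([[f,0,c['cx']],[0,f,c['cy']],[0,0,1]]),np.array(c['D'])
def pose(o):
    from scipy.spatial.transform import Rotation as R
    T=np.eye(4);T[:3,:3]=R.from_euler('xyz',o['ee_rot'],degrees=True).as_matrix();T[:3,3]=o['position'];return T
def cloud(n,depth,T=None):
    c,K,D=cal(n); T=np.array(c['T']) if T is None else T@np.array(c['mount'])
    v,u=np.mgrid[:384,:512]; p=cv2.undistortPoints(np.stack([u,v],-1).reshape(-1,1,2).astype(float),K,D).reshape(384,512,2)
    P=np.dstack([p*depth[...,None],depth])@T[:3,:3].T+T[:3,3]; P[depth==0]=np.nan
    return P
E
python3 - <<'E'
from h import *
o=get_obs();print(o['position'],o['ee_rot'],o['width'])
for n in('scene','top'):
    im,d=snapshot(n);cv2.imwrite(f'pics/{n}.png',im);np.save(n+'_d.npy',d)
    for q in('bottom_dish','dish_1','rack','lime','scrap_pan','cup_near','sauce_bottle','shaker'):
        print(n,q,[(round(r['score'],2),np.round(r['point'],3).tolist()) for r in pinpoint(q,n)[:5]])
E
```

```text
[ 0.19358436 -0.56718194  0.22180551] [-1.79894297e+02 -1.01324727e-02  1.88401579e+01] 0.08774238455167066
scene bottom_dish [(0.81, [0.53, 0.009, -0.001])]
scene dish_1 [(0.88, [0.471, 0.265, 0.077]), (0.77, [0.637, 0.3, 0.074]), (0.63, [0.552, 0.284, 0.076])]
scene rack [(0.7, [0.552, 0.288, 0.002])]
scene lime [(0.72, [0.512, 0.001, 0.011]), (0.61, [0.577, -0.124, -0.001])]
scene scrap_pan [(0.57, [0.559, -0.306, -0.0]), (0.47, [0.419, 0.483, -0.004])]
scene cup_near [(0.57, [0.397, -0.042, -0.0])]
scene sauce_bottle [(0.86, [0.578, 0.514, -0.003])]
scene shaker [(0.92, [0.415, 0.485, -0.001])]
top bottom_dish []
top dish_1 [(0.8, [0.64, 0.305, 0.074]), (0.58, [0.55, 0.283, 0.075]), (0.58, [0.468, 0.269, 0.075]), (0.56, [0.582, 0.514, -0.002])]
top rack [(0.3, [0.565, -0.305, -0.002])]
top lime [(0.8, [0.516, 0.002, 0.006]), (0.44, [0.509, 0.0, 0.03])]
top scrap_pan [(0.79, [0.56, -0.306, -0.004])]
top cup_near [(0.79, [0.403, -0.044, -0.002])]
top sauce_bottle [(0.86, [0.583, 0.513, -0.002])]
top shaker [(0.69, [0.417, 0.487, 0.0])]
```

```bash
python3 - <<'E'
import cv2,numpy as np
a=cv2.imread('pics/scene.png');b=cv2.imread('pics/top.png')
cv2.imwrite('pics/both.png',cv2.resize(np.vstack([a,b]),(512,768))[:, :] if 0 else cv2.resize(np.hstack([a,b]),(800,300)))
E
```

```text
(no output)
```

View pics/top.png

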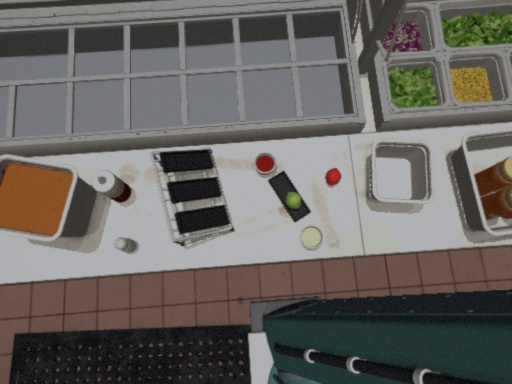

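View pics/scene.png

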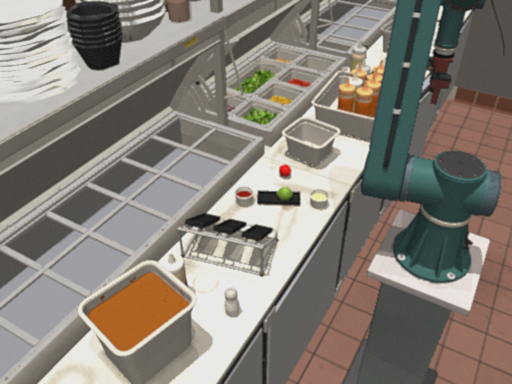

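```bash
cat >> h.py <<'E'
def summ(P,m):
    q=P[m];q=q[~np.isnan(q[:,0])]
    med=np.median(q,0); q=q[np.linalg.norm(q-med,axis=1)<.12]
    w,V=np.linalg.eigh(np.cov((q-q.mean(0)).T))
    (c,s,a)=cv2.minAreaRect(q[:,:2].astype(np.float32))
    return np.round(q.mean(0),4),np.round(V[:,2],3),np.round(V[:,0],3),np.round(c,4),np.round(s,4),round(a,1),np.round(np.percentile(q[:,2],[2,50,98]),3),len(q)
E
python3 - <<'E'
from h import *
for n in('top','scene'):
    im,d=snapshot(n);P=cloud(n,d)
    for q in('bottom_dish','dish_1','cup_near','lime','scrap_pan'):
        for r in masks_of(q,n)[:4]:
            m=r['region'];print(n,q,round(r['score'],2),np.round(np.argwhere(m).mean(0)[::-1]),im[m].mean(0).round(),*summ(P,m))
E
```

```text
top bottom_dish 0.85 [287. 194.] [43. 43. 43.] [0.5369 0.0122 0.0119] [-0.899 -0.438  0.001] [ 0.018 -0.035  0.999] [0.5322 0.009 ] [0.1531 0.0571] 27.2 [0.005 0.01  0.023] 687
top bottom_dish 0.43 [185. 160.] [28. 27. 27.] [0.6397 0.298  0.0877] [-0.172  0.825  0.538] [ 0.14  -0.52   0.843] [0.6434 0.2959] [0.0677 0.1354] 10.9 [0.047 0.088 0.132] 1044
top dish_1 0.88 [201. 219.] [31. 31. 31.] [0.4692 0.2606 0.0861] [-0.162  0.803  0.573] [ 0.107 -0.563  0.819] [0.4813 0.2618] [0.0831 0.1372] 11.9 [0.033 0.087 0.132] 1142
top dish_1 0.86 [185. 160.] [32. 32. 32.] [0.6408 0.2989 0.0863] [-0.187  0.826  0.532] [ 0.348 -0.451  0.822] [0.6553 0.3092] [0.0959 0.1583] 11.8 [0.045 0.087 0.132] 1093
top dish_1 0.62 [193. 189.] [31. 30. 30.] [0.5537 0.2792 0.0868] [-0.176  0.813  0.555] [ 0.086 -0.549  0.831] [0.5531 0.2764] [0.0594 0.1359] 11.4 [0.046 0.088 0.132] 1101
top cup_near 0.73 [312. 237.] [143. 166. 165.] [ 0.4021 -0.0449  0.0283] [-0.56   0.827 -0.044] [-0.024  0.037  0.999] [ 0.4005 -0.0437] [0.0631 0.0632] 84.8 [0.021 0.026 0.044] 413
top lime 0.48 [333. 176.] [ 39.  41. 151.] [
[... 1209 characters left out ...]
.82 [319. 198.] [148. 176. 181.] [ 0.4017 -0.0387  0.0273] [-0.368  0.925 -0.092] [0.051 0.119 0.992] [ 0.412 -0.062] [0.0614 0.1242] 24.1 [0.003 0.027 0.044] 314
scene lime 0.66 [284. 193.] [ 56. 140. 113.] [0.5079 0.0126 0.0411] [-0.924 -0.352  0.148] [-0.189  0.759  0.623] [0.5095 0.0084] [0.0464 0.0367] 42.6 [0.023 0.043 0.056] 144
scene lime 0.49 [285. 171.] [ 51.  56. 187.] [ 0.571  -0.1137  0.0324] [0.966 0.221 0.133] [ 0.248 -0.658 -0.711] [ 0.5697 -0.1154] [0.0454 0.0392] 37.2 [0.012 0.033 0.048] 124
scene scrap_pan 0.67 [310. 139.] [127. 138. 145.] [ 0.5658 -0.311   0.0585] [-0.324  0.945 -0.049] [-0.045  0.036  0.998] [ 0.5604 -0.3041] [0.1852 0.1838] 82.2 [0.005 0.061 0.102] 1755
```

Emit:
drive_tool:
  rows:
    - [0.86,-0.77,0,0,1]
    - [0.86,-0.77,0,0,1]
    - [0.86,-0.77,0,0,1]
    - [0.86,-0.77,0,0,1]
    - [0.86,-0.77,0,0,1]

```text
clock: 2.0
position: [0.3074, -0.365, 0.2228]
ee_rot: [180.0, -0.0, 18.8]
wrist_force: [-0.2, 0.9, -0.4]
width: 0.0878
gripper_force: 0.0
```

Emit:
drive_tool:
  rows:
    - [0.86,-0.77,0,0,1]
    - [0.86,-0.77,0,0,1]
    - [0.86,-0.77,0,0,1]
    - [0.86,-0.77,0,0,1]
    - [0.86,-0.77,0,0,1]

```text
clock: 2.5
position: [0.4206, -0.1636, 0.223]
ee_rot: [180.0, -0.0, 18.8]
wrist_force: [0.6, -0.3, -0.7]
width: 0.0876
gripper_force: 0.0
```

Emit:
drive_tool:
  rows:
    - [0.86,-0.77,0,0,1]
    - [0.86,-0.77,0,0,1]
    - [0.86,-0.77,0,0,1]
    - [0.86,-0.77,0,0,1]
    - [0,0,0,0,1]

```text
clock: 3.0
position: [0.5128, 0.0001, 0.223]
ee_rot: [-180.0, -0.2, 19.1]
wrist_force: [0.0, -0.8, -0.9]
width: 0.0879
gripper_force: 0.0
```

```bash
cat >> h.py <<'E'
def rep(p,yaw=None):
    "shift from commanded/measured pose to world p, in tool mm, and turn needed"
    o=get_obs();T=pose(o);d=T[:3,:3].T@(np.array(p)-T[:3,3])*1000
    cy=np.degrees(np.arctan2(T[1,0],T[0,0]))
    print('t',round(o['clock'],2),'pos',np.round(T[:3,3],4),'yaw',round(cy,2),'w',round(o['width'],4),'F',np.round(o['wrist_force'],1),'tool mm',np.round(d,1),'turn',None if yaw is None else round(cy-yaw,1))
def wrist():
    T=pose(get_obs());im,d=snapshot('wrist');return im,cloud('wrist',d,T)
E
python3 - <<'E'
from h import *
rep([.512,0,.024])
im,P=wrist();cv2.imwrite('pics/w1.png',im)
for q in('lime','bottom_dish'):
    for r in masks_of(q,'wrist')[:3]:
        m=r['region'];print(q,round(r['score'],2),im[m].mean(0).round(),*summ(P,m))
E
```

```text
t 3.0 pos [5.128e-01 1.000e-04 2.230e-01] yaw 19.13 w 0.0879 F [ 0.  -0.8 -0.9] tool mm [ -1.4   0.  199. ] turn None
lime 0.72 [ 17.  19. 176.] [ 0.5773 -0.119   0.0356] [-0.94   0.337 -0.058] [0.085 0.394 0.915] [ 0.5774 -0.1293] [0.055 0.061] 69.9 [0.001 0.037 0.045] 1243
lime 0.61 [ 27. 116.  90.] [0.5159 0.0035 0.0448] [-0.917 -0.395  0.061] [0.021 0.104 0.994] [5.09e-01 3.00e-04] [0.0641 0.045 ] 30.3 [0.009 0.047 0.054] 1194
bottom_dish 0.9 [39. 39. 38.] [0.54   0.0169 0.0121] [-0.885 -0.465  0.009] [0.009 0.003 1.   ] [0.527  0.0111] [0.157  0.0619] 27.4 [0.007 0.009 0.021] 4003
```

View pics/w1.png

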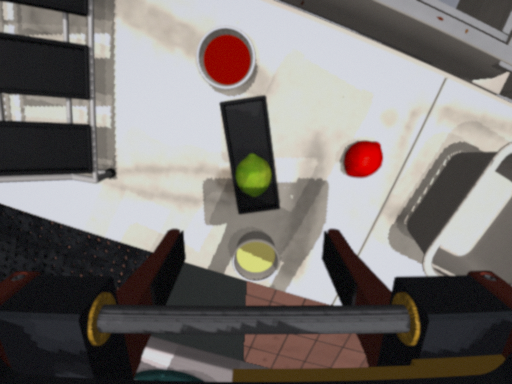

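Emit:
drive_tool:
  rows:
    - [0,0,1,0,1]
    - [0,0,1,0,1]
    - [0,0,1,0,1]
    - [0,0,1,0,1]
    - [0,0,0.92,0,1]

```text
clock: 3.65
position: [0.5093, -0.0061, 0.0247]
ee_rot: [180.0, 0.0, 18.7]
wrist_force: [0.7, 0.1, -0.1]
width: 0.0877
gripper_force: 0.0
```

Emit:
drive_tool:
  rows:
    - [0,0,0,0,1]
    - [0,0,0,0,0.3]
    - [0,0,0,0,0.3]
    - [0,0,0,0,0.3]
    - [0,0,0,0,0.3]
  force: 10

```text
clock: 4.15
position: [0.5115, -0.0045, 0.0275]
ee_rot: [179.9, -0.2, 18.8]
wrist_force: [-0.9, 1.0, -0.0]
width: 0.059
gripper_force: 0.0
```

Emit:
drive_tool:
  rows:
    - [0,0,0,0,0]
    - [0,0,0,0,0]
    - [0,0,0,0,0]
    - [0,0,0,0,0]
  force: 10

```text
clock: 4.55
position: [0.5107, -0.0041, 0.0265]
ee_rot: [180.0, -0.0, 18.8]
wrist_force: [-0.8, 0.1, 5.3]
width: 0.0444
gripper_force: 10.0
```

Emit:
drive_tool:
  rows:
    - [0,0,-0.4,0,0]
    - [0,0,-0.8,0,0]
    - [0,0,-1,0,0]
    - [0,0,-1,0,0]
    - [0,0,-0.3,0,0]

```text
clock: 5.05
position: [0.5126, -0.0045, 0.1697]
ee_rot: [179.8, -0.3, 18.9]
wrist_force: [0.8, -0.4, 0.2]
width: 0.0445
gripper_force: 10.0
```

Emit:
drive_tool:
  rows:
    - [-0.1,0.6,0,0,0]
    - [-0.2,0.95,0,0,0]
    - [-0.2,1,0,0,0]
    - [-0.2,1,0,0,0]
    - [-0.2,1,0,0,0]

```text
clock: 5.55
position: [0.5344, -0.1893, 0.1648]
ee_rot: [-179.9, 0.1, 18.9]
wrist_force: [1.3, 0.6, -0.8]
width: 0.0445
gripper_force: 10.0
```

Emit:
drive_tool:
  rows:
    - [-0.2,1,0,0,0]
    - [-0.16,1,0,0,0]
    - [-0.1,0.7,0,0,0]
    - [0,0.25,0.5,0,0]
    - [0,0,0.8,0,0]

```text
clock: 6.05
position: [0.5574, -0.3089, 0.1141]
ee_rot: [179.8, -0.1, 18.7]
wrist_force: [-0.5, -0.3, -1.2]
width: 0.0448
gripper_force: 10.0
```

Emit:
drive_tool:
  rows:
    - [0,0,0.9,0,0]
    - [0,0,0.7,0,0]
    - [0,0,0,0,0.6]
    - [0,0,0,0,0.75]
    - [0,0,0,0,0.75]

```text
clock: 6.55
position: [0.5567, -0.3063, 0.0512]
ee_rot: [179.9, -0.1, 18.8]
wrist_force: [-0.1, -0.6, 0.6]
width: 0.0642
gripper_force: 0.0
```

Emit:
drive_tool:
  rows:
    - [0,0,-0.5,0,0.75]
    - [0,0,-1,0,0.75]
    - [0,0,-1,0,0.75]
    - [0,0,-1,0,0.75]
    - [0,0,0,0,0.75]

```text
clock: 7.05
position: [0.56, -0.3085, 0.1987]
ee_rot: [179.3, -0.5, 18.9]
wrist_force: [-0.1, -0.2, -0.6]
width: 0.0659
gripper_force: 0.0
```

```bash
python3 - <<'E'
from h import *
rep([.48,.11,.2],27)
im,d=snapshot('top');P=cloud('top',d)
for r in masks_of('lime','top')[:4]: m=r['region'];print(r['score'],im[m].mean(0).round(),summ(P,m)[0])
rs=masks_of('bottom_dish','top')
for r in rs[:4]:
    m=r['region'];print('bd',round(r['score'],2),*summ(P,m))
E
```

```text
t 7.05 pos [ 0.56   -0.3085  0.1987] yaw 18.86 w 0.0659 F [-0.1 -0.2 -0.6] tool mm [  59.6 -421.8   -5.8] turn -8.1
0.53 [ 54.  56. 161.] [ 0.5732 -0.1266  0.0346]
bd 0.68 [0.5306 0.0063 0.0115] [-0.893 -0.449  0.002] [ 0.009 -0.014  1.   ] [0.531  0.0052] [0.1495 0.063 ] 26.8 [0.005 0.01  0.022] 963
bd 0.16 [0.6335 0.0701 0.0283] [ 0.99  -0.131  0.044] [-0.053 -0.066  0.996] [0.6333 0.0669] [0.0646 0.0737] 28.2 [0.004 0.026 0.044] 396
```

Emit:
drive_tool:
  rows:
    - [0.3,-0.9,-0.25,0,0.8]
    - [0.3,-0.9,-0.25,0,0.8]
    - [0.3,-0.9,-0.25,0,0.8]
    - [0.3,-0.9,-0.25,0,0.8]
    - [0.3,-0.9,0,0,0.8]

```text
clock: 7.7
position: [0.554, -0.1145, 0.2298]
ee_rot: [-180.0, 0.0, 18.8]
wrist_force: [-0.8, 0.2, 0.1]
width: 0.07
gripper_force: 0.0
```

Emit:
drive_tool:
  rows:
    - [0.3,-0.9,0,0,0.8]
    - [0.3,-0.9,0,0,0.8]
    - [0.3,-0.9,0,0,0.8]
    - [0.3,-0.9,0,0,0.8]
    - [0.3,-0.9,0,0,0.8]

```text
clock: 8.2
position: [0.5516, 0.0753, 0.2284]
ee_rot: [-179.9, 0.2, 18.8]
wrist_force: [0.8, -1.0, 0.1]
width: 0.0698
gripper_force: 0.0
```

Emit:
drive_tool:
  rows:
    - [0.3,-0.9,0,0,0.8]
    - [0.3,-0.9,0,0,0.8]
    - [0.3,-0.9,0,0,0.8]
    - [0.3,-0.9,0,0,0.8]
    - [0.2,-0.9,0,0,0.8]

```text
clock: 8.7
position: [0.547, 0.2635, 0.2282]
ee_rot: [-180.0, 0.1, 18.8]
wrist_force: [1.4, -0.1, 0.4]
width: 0.0701
gripper_force: 0.0
```

Emit:
drive_tool:
  rows:
    - [0,0,0,-0.275,0.8]
    - [0,0,0,-0.275,0.8]
    - [0,0,0,-0.275,0.8]
    - [0,0,0,-0.275,0.8]
    - [0,0,0,-0.275,0.8]

```text
clock: 9.2
position: [0.5467, 0.2619, 0.2281]
ee_rot: [-179.9, 0.1, 60.4]
wrist_force: [-0.7, 0.7, 0.4]
width: 0.0704
gripper_force: 0.0
```

Emit:
drive_tool:
  rows:
    - [0,0,0,-0.275,0.8]
    - [0,0,0,-0.275,0.8]
    - [0,0,0,-0.275,0.8]
    - [0,0,0,-0.275,0.8]
    - [0,0,0,-0.275,0.8]

```text
clock: 9.7
position: [0.5468, 0.2618, 0.2282]
ee_rot: [-179.8, 0.0, 101.7]
wrist_force: [-0.3, -0.3, -0.4]
width: 0.07
gripper_force: 0.0
```

```bash
python3 - <<'E'
from h import *
rep([.553,.276,.1],101.5)
im,P=wrist();cv2.imwrite('pics/w2.png',im);np.save('w2.npy',P)
for r in masks_of('dish_1','wrist')[:4]:
    m=r['region'];print(round(r['score'],2),*summ(P,m))
for r in pinpoint('dish_1','wrist')[:4]: print(r)
snapshot('top'); print(pinpoint('lime','top'),pinpoint('scrap_pan','top'))
E
```

```text
t 9.7 pos [0.5468 0.2618 0.2282] yaw 101.68 w 0.07 F [-0.3 -0.3 -0.4] tool mm [ 12.7   9.4 128.1] turn 0.2
0.84 [0.5514 0.2913 0.0927] [-0.177  0.809  0.561] [ 0.134 -0.545  0.828] [0.5574 0.281 ] [0.0854 0.1331] 10.8 [0.047 0.095 0.132] 6019
0.67 [0.6375 0.3103 0.093 ] [-0.196  0.807  0.556] [ 0.111 -0.545  0.831] [0.6434 0.3002] [0.0697 0.1323] 11.5 [0.047 0.096 0.132] 6294
0.63 [0.4661 0.2729 0.0932] [-0.163  0.815  0.556] [ 0.114 -0.545  0.831] [0.4694 0.2626] [0.0578 0.1319] 12.5 [0.047 0.096 0.132] 6037
{'point': [0.6385, 0.3023, 0.0771], 'score': 0.61}
{'point': [0.4675, 0.2666, 0.0743], 'score': 0.59}
[{'point': [0.5524, -0.2993, 0.0029], 'score': 0.65}, {'point': [0.5773, -0.1243, 0.001], 'score': 0.63}, {'point': [0.548, -0.2996, 0.0227], 'score': 0.45}] [{'point': [0.5609, -0.3084, -0.0043], 'score': 0.9}, {'point': [0.5315, 0.0085, -0.0014], 'score': 0.3}]
```

View pics/w2.png

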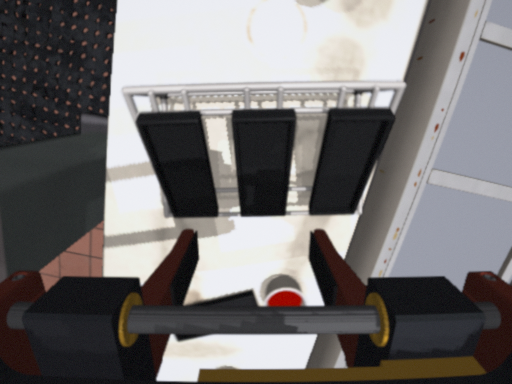

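Emit:
drive_tool:
  rows:
    - [0.2,-0.95,0,0,0.8]
    - [0.2,-0.95,0,0,0.8]
    - [0,0,0,0,0.8]
    - [0,0,1,0,0.8]
    - [0,0,1,0,0.8]

```text
clock: 10.5
position: [0.4721, 0.2638, 0.1506]
ee_rot: [179.7, -0.1, 101.3]
wrist_force: [0.9, 0.2, -0.2]
width: 0.0702
gripper_force: 0.0
```

```bash
python3 - <<'E'
from h import *
rep([.4695,.262,.074],101.6)
im,P=wrist()
for r in masks_of('dish_1','wrist')[:3]: print(round(r['score'],2),*summ(P,r['region']))
rep([.4695,.262,.074],101.6)
E
```

```text
t 10.5 pos [0.4721 0.2638 0.1506] yaw 101.26 w 0.0702 F [ 0.9  0.2 -0.2] tool mm [-1.3 -3.3 76.6] turn -0.3
0.97 [0.466  0.276  0.0947] [-0.184  0.807  0.562] [ 0.146 -0.543  0.827] [0.4724 0.2631] [0.0909 0.1399] 23.1 [0.047 0.099 0.132] 9085
0.72 [0.6354 0.3078 0.0919] [-0.305  0.781  0.545] [ 0.192 -0.51   0.838] [0.6716 0.3056] [0.1274 0.1338] 12.2 [0.047 0.095 0.132] 8654
0.59 [0.5512 0.3002 0.099 ] [-0.266  0.784  0.562] [ 0.117 -0.552  0.825] [0.5449 0.2798] [0.0787 0.1326] 9.7 [0.049 0.103 0.133] 8699
t 10.6 pos [0.467  0.2615 0.1458] yaw 101.26 w 0.0706 F [ 0.   0.4 -1.1] tool mm [ 0.2  3.2 71.8] turn -0.3
```

Emit:
drive_tool:
  rows:
    - [0,0,0.9,0,0.8]
    - [0,0,0.95,0,0.8]
    - [0,0,0,0,0.8]
    - [0,0,0,0,0.5]
    - [0,0,0,0,0.5]
  force: 10

```text
clock: 11.1
position: [0.4708, 0.2634, 0.0774]
ee_rot: [180.0, -0.0, 101.3]
wrist_force: [-1.6, 0.9, -1.7]
width: 0.058
gripper_force: 10.5
```

Emit:
drive_tool:
  rows:
    - [0,0,0,0,0.4]
    - [0,0,0,0,0.4]
    - [0,0,0,0,0.4]
    - [0,0,0,0,0.4]

```text
clock: 11.5
position: [0.4709, 0.2634, 0.0774]
ee_rot: [179.9, -0.0, 101.3]
wrist_force: [-2.3, 1.3, 7.4]
width: 0.058
gripper_force: 10.0
```

Emit:
drive_tool:
  rows:
    - [0,0,-0.3,0,0.4]
    - [0,0,-0.6,0,0.4]
    - [0,0,-0.8,0,0.4]
    - [0,0,-0.3,0,0.4]
    - [-0.5,-0.1,0,0,0.4]

```text
clock: 12.0
position: [0.4724, 0.2446, 0.1587]
ee_rot: [179.6, -0.1, 101.4]
wrist_force: [0.5, -0.5, -3.9]
width: 0.0581
gripper_force: 10.0
```

Emit:
drive_tool:
  rows:
    - [-0.8,-0.1,0,0,0.4]
    - [-0.9,-0.1,0,0,0.4]
    - [-0.9,-0.1,0,0,0.4]
    - [-0.6,-0.1,0,0,0.4]
    - [-0.22,0,0,0,0.4]

```text
clock: 12.5
position: [0.481, 0.1031, 0.1558]
ee_rot: [-180.0, 0.0, 101.2]
wrist_force: [-0.1, 0.3, -1.6]
width: 0.0578
gripper_force: 10.0
```

Emit:
drive_tool:
  rows:
    - [0,0,0,0.2,0.4]
    - [0,0,0,0.27,0.4]
    - [0,0,0,0.27,0.4]
    - [0,0,0,0.27,0.4]
    - [0,0,0,0.27,0.4]

```text
clock: 13.0
position: [0.4814, 0.1059, 0.1558]
ee_rot: [-180.0, -0.0, 62.6]
wrist_force: [-0.2, -0.6, -3.0]
width: 0.0581
gripper_force: 10.0
```

Emit:
drive_tool:
  rows:
    - [0,0,0,0.27,0.4]
    - [0,0,0,0.27,0.4]
    - [0,0,0,0.27,0.4]
    - [0,0,0,0.27,0.4]
    - [0,0,0,0.12,0.4]

```text
clock: 13.5
position: [0.4814, 0.1059, 0.1558]
ee_rot: [-180.0, -0.0, 26.7]
wrist_force: [-0.4, 0.3, -2.8]
width: 0.058
gripper_force: 10.0
```

```bash
python3 - <<'E'
from h import *
rep([.481,.105,.005],26.8)
im,d=snapshot('scene');P=cloud('scene',d);cv2.imwrite('pics/s2.png',im[120:280,180:400])
for r in masks_of('dish_1','scene')[:4]: print(round(r['score'],2),*summ(P,r['region']))
rep([.481,.105,.005],26.8)
E
```

```text
t 13.5 pos [0.4814 0.1059 0.1558] yaw 26.68 w 0.058 F [-0.4  0.3 -2.8] tool mm [ -0.8   0.7 150.8] turn -0.1
0.97 [0.4721 0.1089 0.1627] [-0.718 -0.429 -0.549] [-0.459 -0.302  0.836] [0.4764 0.1094] [0.1326 0.0684] 27.2 [0.124 0.153 0.21 ] 447
0.9 [0.6394 0.3035 0.0892] [-0.283  0.78   0.557] [ 0.23  -0.509  0.83 ] [0.6665 0.3039] [0.1196 0.1372] 10.0 [0.027 0.089 0.134] 379
0.53 [0.5508 0.2866 0.0914] [-0.243  0.797  0.553] [ 0.136 -0.536  0.833] [0.5573 0.2813] [0.0693 0.133 ] 11.8 [0.045 0.091 0.133] 345
t 13.6 pos [0.4813 0.1058 0.1558] yaw 26.94 w 0.0578 F [ 0.5 -0.3 -2.7] tool mm [ -0.7   0.6 150.8] turn 0.1
```

Emit:
drive_tool:
  rows:
    - [0,0,0.5,0,0.4]
    - [0,0,1,0,0.4]
    - [0,0,0.8,0,0.4]
    - [0,0,0.4,0,0.4]
    - [0,0,0.2,0,0.4]
  force: 7

```text
clock: 14.1
position: [0.4803, 0.1055, 0.0383]
ee_rot: [-179.9, 0.1, 27.1]
wrist_force: [0.4, 0.1, -0.0]
width: 0.0579
gripper_force: 7.0
```

Emit:
drive_tool:
  rows:
    - [0,0,0.15,0,0.4]
    - [0,0,0.15,0,0.4]
    - [0,0,0.15,0,0.4]

```text
clock: 14.4
position: [0.4828, 0.1055, 0.0224]
ee_rot: [179.9, -0.1, 27.0]
wrist_force: [0.4, 1.3, -0.6]
width: 0.0582
gripper_force: 7.0
```

Emit:
drive_tool:
  rows:
    - [0,0,0.1,0,0.4]
    - [0,0,0.1,0,0.4]
    - [0,0,0.1,0,0.4]

```text
clock: 14.7
position: [0.4817, 0.1053, 0.0099]
ee_rot: [180.0, -0.0, 26.9]
wrist_force: [0.8, -0.6, 0.1]
width: 0.058
gripper_force: 7.0
```

```bash
python3 - <<'E'
from h import *
rep([.481,.105,.006],26.8)
im,d=snapshot('scene');P=cloud('scene',d)
for r in masks_of('dish_1','scene')[:3]: print(round(r['score'],2),*summ(P,r['region']))
E
```

```text
t 14.7 pos [0.4817 0.1053 0.0099] yaw 26.94 w 0.058 F [ 0.8 -0.6  0.1] tool mm [-0.7 -0.1  3.9] turn 0.1
0.85 [0.6368 0.3064 0.0927] [-0.205  0.814  0.543] [ 0.136 -0.526  0.84 ] [0.6373 0.2979] [0.0592 0.1396] 10.7 [0.047 0.092 0.133] 337
0.79 [0.476  0.1092 0.0201] [-0.886 -0.445 -0.13 ] [-0.023 -0.238  0.971] [0.4681 0.1275] [0.1474 0.1124] 27.0 [0.007 0.02  0.036] 379
0.56 [0.5512 0.2888 0.0932] [-0.236  0.808  0.54 ] [ 0.11  -0.53   0.841] [0.5523 0.2797] [0.0593 0.1368] 11.7 [0.046 0.094 0.134] 344
```

Emit:
drive_tool:
  rows:
    - [0,0,0.1,0,0.4]
    - [0,0,0,0,0.4]
    - [0,0,0,0,0.72]
    - [0,0,0,0,0.72]
    - [0,0,0,0,0.72]

```text
clock: 15.3
position: [0.4815, 0.1053, 0.006]
ee_rot: [-180.0, -0.0, 26.9]
wrist_force: [-0.4, 0.1, 0.5]
width: 0.0636
gripper_force: 0.0
```

```bash
cat >> h.py <<'E'
def level(im,P,c,zr=(.012,.03),R=.1):
    "rim rect of a black level dish near c, from points in a z band"
    b=(im.max(2)<90)&(P[...,2]>zr[0])&(P[...,2]<zr[1])&(np.hypot(P[...,0]-c[0],P[...,1]-c[1])<R)
    n,l,s,_=cv2.connectedComponentsWithStats(b.astype(np.uint8));k=1+np.argmax(s[1:,4]);q=P[l==k]
    (cc,sz,a)=cv2.minAreaRect(q[:,:2].astype(np.float32));u=np.array([.893,.451]);v=np.array([-.451,.893])
    p=[np.percentile(q[:,:2]@w,[1,99]).round(4) for w in(u,v)]
    print('rim',np.round(cc,4),np.round(sz,4),round(a,1),'uv',*p,'ctr',np.round(u*p[0].mean()+v*p[1].mean(),4),'z',np.round(np.median(q[:,2]),4),len(q))
E
python3 - <<'E'
from h import *
rep([.481,.105,.006],26.8)
for n in('scene','top'):
    im,d=snapshot(n);P=cloud(n,d)
    for q in('dish_1','bottom_dish'):
        for r in masks_of(q,n)[:4]:
            m=r['region'];s=summ(P,m)
            if s[0][2]<.04:print(n,q,round(r['score'],2),*s)
    for c in([.48,.106],[.531,.0065]): level(im,P,c)
for r in pinpoint('dish_1','top'): print(r)
E
```

```text
t 15.3 pos [0.4815 0.1053 0.006 ] yaw 26.94 w 0.0636 F [-0.4  0.1  0.5] tool mm [-0.6  0.   0. ] turn 0.1
scene dish_1 0.98 [0.4749 0.1088 0.0121] [-0.875 -0.484  0.006] [ 0.052 -0.083  0.995] [0.4684 0.1284] [0.1478 0.1128] 26.1 [0.004 0.011 0.022] 428
scene bottom_dish 0.89 [0.5265 0.0117 0.0123] [-0.889 -0.458 -0.005] [ 0.056 -0.12   0.991] [0.5197 0.0301] [0.1549 0.1097] 25.7 [-0.001  0.011  0.023] 335
rim [0.4728 0.1143] [0.1472 0.0665] 35.7 uv [0.4022 0.5469] [-0.1512 -0.0806] ctr [0.476  0.1105] z 0.0173 179
rim [ 0.4821 -0.0087] [0.0379 0.0645] 26.4 uv [0.4076 0.4456] [-0.2571 -0.1945] ctr [ 0.4828 -0.0092] z 0.0173 61Traceback (most recent call last):
  File "<stdin>", line 9, in <module>
  File "h.py", line 30, in level
    n,l,s,_=cv2.connectedComponentsWithStats(b.astype(np.uint8));k=1+np.argmax(s[1:,4]);q=P[l==k]
                                                                     ~~~~~~~~~^^^^^^^^^
    return _wrapfunc(a, 'argmax', axis=axis, out=out, **kwds)
    return bound(*args, **kwds)
ValueError: attempt to get argmax of an empty sequence
```

Emit:
drive_tool:
  rows:
    - [0,0,-0.5,0,0.8]
    - [0,0,-1,0,0.8]
    - [0,0,-1,0,0.8]
    - [0,0,-1,0,0.8]
    - [0,0,-0.5,0,0.8]

```text
clock: 16.1
position: [0.483, 0.1054, 0.1692]
ee_rot: [179.9, -0.2, 26.9]
wrist_force: [0.4, 0.1, 0.4]
width: 0.0703
gripper_force: 0.0
```

```bash
cat > two.py <<'E'
from h import *
u=np.array([.893,.451]);v=np.array([-.451,.893])
def edges(P,m,t=''):
    q=P[m];q=q[(~np.isnan(q[:,0]))&(q[:,2]>.004)];w=q[:,:2]@np.c_[u,v]; md=np.median(w,0); w=w[(abs(w-md)<[.09,.04]).all(1)]
    a=np.percentile(w,[1.5,98.5],0);r=cv2.minAreaRect(w.astype(np.float32))
    print(t,'u',a[:,0].round(4),'v',a[:,1].round(4),'uvc',a.mean(0).round(4),'ang',round((r[2]+45)%90-45,1),'size',np.round(r[1],4))
def look(n):
    if n=='wrist': im,P=wrist()
    else: im,d=snapshot(n);P=cloud(n,d)
    for q in('dish_1','bottom_dish'):
        for r in masks_of(q,n)[:4]:
            s=summ(P,r['region'])
            if s[0][2]<.07: print(n,q,round(r['score'],2),s[0],s[6],end=' ');edges(P,r['region'])
    return im
if __name__=='__main__':
    rep([.481,.105,.006],26.8)
    cv2.imwrite('pics/w3.png',look('wrist'))
    for n in('top','scene'): look(n)
    o=get_obs();print('tool uv',np.round(np.array(o['position'][:2])@np.c_[u,v],4))
E
python3 two.py
```

```text
t 16.1 pos [0.483  0.1054 0.1692] yaw 26.94 w 0.0703 F [0.4 0.1 0.4] tool mm [ -2.7  -0.8 163.2] turn 0.1
wrist dish_1 0.59 [0.4821 0.1075 0.0112] [0.007 0.009 0.02 ]  u [0.4041 0.5491] v [-0.1494 -0.0934] uvc [ 0.4766 -0.1214] ang 0.1 size [0.1491 0.0582]
wrist bottom_dish 0.62 [0.5353 0.0129 0.0113] [0.007 0.009 0.02 ]  u [0.4077 0.5517] v [-0.2558 -0.199 ] uvc [ 0.4797 -0.2274] ang 1.3 size [0.1501 0.059 ]
wrist bottom_dish 0.35 [0.4603 0.2682 0.0586] [0.001 0.055 0.106]  u [0.4884 0.6022] v [-0.0084  0.0698] uvc [0.5453 0.0307] ang 0.0 size [0.1228 0.0799]
top dish_1 0.58 [0.4496 0.0857 0.0112] [0.005 0.01  0.022]  u [0.3995 0.4822] v [-0.1532 -0.0973] uvc [ 0.4409 -0.1253] ang 0.6 size [0.0856 0.066 ]
top bottom_dish 0.7 [0.4951 0.0087 0.0116] [0.005 0.01  0.022]  u [0.4043 0.4765] v [-0.2342 -0.204 ] uvc [ 0.4404 -0.2191] ang -16.4 size [0.0297 0.0818]
scene dish_1 0.68 [0.4795 0.1057 0.012 ] [0.004 0.011 0.023]  u [0.4024 0.5475] v [-0.1503 -0.0893] uvc [ 0.475  -0.1198] ang -1.6 size [0.0663 0.1485]
scene bottom_dish 0.62 [0.5288 0.0096 0.0117] [0.001 0.011 0.022]  u [0.4045 0.5499] v [-0.2594 -0.1967] uvc [ 0.4772 -0.228 ] ang -0.1 size [0.0669 0.1485]
tool uv [ 0.4764 -0.1227]
```

View pics/w3.png

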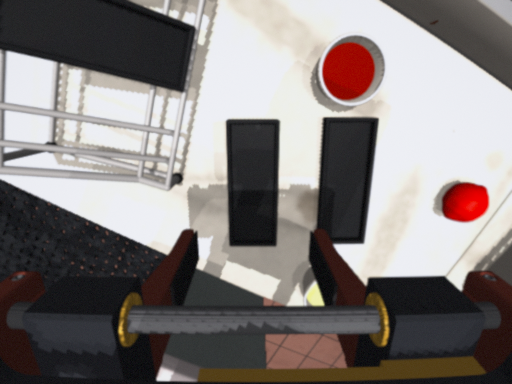

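Emit:
drive_tool:
  rows:
    - [0,0,1,0,0.8]
    - [0,0,1,0,0.8]
    - [0,0,1,0,0.8]
    - [0,0,0.8,0,0.8]
    - [0,0,0.2,0,0.8]
  force: 12

```text
clock: 17.05
position: [0.4782, 0.105, 0.0024]
ee_rot: [-179.8, 0.4, 26.9]
wrist_force: [-0.7, 1.1, -0.6]
width: 0.0705
gripper_force: 0.0
```

Emit:
drive_tool:
  rows:
    - [0,0,0,0,0.5]
    - [0,0,0,0,0.4]
    - [0,0,0,0,0.4]
    - [0,0,0,0,0.4]

```text
clock: 17.45
position: [0.4824, 0.1054, 0.0071]
ee_rot: [180.0, -0.1, 26.9]
wrist_force: [-0.7, -0.2, -2.5]
width: 0.0578
gripper_force: 12.0
```

Emit:
drive_tool:
  rows:
    - [0,0,-0.3,0,0.4]
    - [0,0,-0.8,-0.02,0.4]
    - [0.065,0.6,0,0,0.4]
    - [0,0.9,0,0,0.4]
    - [0,0.85,0,0,0.4]

```text
clock: 17.95
position: [0.5283, 0.0224, 0.0517]
ee_rot: [179.9, -0.1, 27.6]
wrist_force: [0.5, -0.1, -2.6]
width: 0.0577
gripper_force: 12.0
```

Emit:
drive_tool:
  rows:
    - [0,0.31,0,0,0.4]
    - [0,0,0,0,0.4]

```text
clock: 18.15
position: [0.5342, 0.0109, 0.0509]
ee_rot: [179.9, -0.1, 27.4]
wrist_force: [-0.4, 0.2, -2.0]
width: 0.0576
gripper_force: 12.0
```

```bash
python3 - <<'E'
from two import *
rep([.531,.0065,.022],27.3)
look('scene')
o=get_obs();print('tool uv',np.round(np.array(o['position'][:2])@np.c_[u,v],4))
E
```

```text
t 18.15 pos [0.5342 0.0109 0.0509] yaw 27.4 w 0.0576 F [-0.4  0.2 -2. ] tool mm [-4.9  2.3 28.9] turn 0.1
scene dish_1 0.71 [0.529  0.0136 0.0567] [0.049 0.055 0.067]  u [0.4069 0.551 ] v [-0.2599 -0.1964] uvc [ 0.479  -0.2282] ang -1.5 size [0.0719 0.1464]
scene bottom_dish 0.67 [0.5261 0.0212 0.0121] [-0.001  0.01   0.052]  u [0.4045 0.5503] v [-0.2509 -0.1945] uvc [ 0.4774 -0.2227] ang 0.8 size [0.1488 0.0623]
tool uv [ 0.4806 -0.228 ]
```

Emit:
drive_tool:
  rows:
    - [-0.02,0,0.3,0,0.4]
    - [0,0,0.2,0,0.4]
    - [0,0,0.1,0,0.4]
    - [0,0,0.06,0,0.4]
    - [0,0,0.03,0,0.4]

```text
clock: 18.8
position: [0.5314, 0.0123, 0.0224]
ee_rot: [-179.9, 0.1, 27.5]
wrist_force: [-5.4, 2.3, 17.9]
width: 0.0579
gripper_force: 12.0
```

```bash
python3 - <<'E'
from two import *
rep([.531,.0065,.022],27.3)
look('scene');rep([.531,.0065,.022],27.3)
E
```

```text
t 18.8 pos [0.5314 0.0123 0.0224] yaw 27.55 w 0.0579 F [-5.4  2.3 17.9] tool mm [-3.   5.   0.4] turn 0.2
scene dish_1 0.95 [0.5258 0.0124 0.029 ] [0.021 0.027 0.039]  u [0.4055 0.5444] v [-0.2584 -0.1948] uvc [ 0.475  -0.2266] ang 0.7 size [0.1415 0.0672]
scene bottom_dish 0.62 [0.5116 0.034  0.0127] [0.002 0.012 0.024]  u [0.4081 0.5379] v [-0.2069 -0.1929] uvc [ 0.473  -0.1999] ang 1.3 size [0.134  0.0182]
t 18.95 pos [0.5316 0.0122 0.0224] yaw 27.54 w 0.0581 F [-2.7  1.9  2.9] tool mm [-3.2  4.8  0.4] turn 0.2
```

Emit:
drive_tool:
  rows:
    - [0,0,0,0,0.7]
    - [0,0,0,0,0.75]
    - [0,0,-0.5,0,0.8]
    - [0,0,-1,0,0.8]
    - [0,0,-1,0,0.8]

```text
clock: 19.45
position: [0.5319, 0.0117, 0.1228]
ee_rot: [-180.0, 0.1, 27.5]
wrist_force: [0.6, 0.4, -0.0]
width: 0.0699
gripper_force: 0.0
```

Emit:
drive_tool:
  rows:
    - [0,0,-1,0,0.8]
    - [0.6,-0.95,0,0,0.8]
    - [0.6,-0.95,0,0,0.8]
    - [0.6,-0.95,0,0,0.8]
    - [0.6,-0.95,0,0,0.8]

```text
clock: 19.95
position: [0.5476, 0.1924, 0.1627]
ee_rot: [180.0, -0.1, 27.5]
wrist_force: [0.0, -0.2, -0.7]
width: 0.0699
gripper_force: 0.0
```

Emit:
drive_tool:
  rows:
    - [0.6,-0.95,0,0,0.8]
    - [0.57,-0.92,0,0,0.8]
    - [0,0,0,-0.27,0.8]
    - [0,0,0,-0.27,0.8]
    - [0,0,0,-0.27,0.8]

```text
clock: 20.45
position: [0.5541, 0.2795, 0.1621]
ee_rot: [180.0, -0.0, 52.2]
wrist_force: [0.3, 0.7, 0.7]
width: 0.0705
gripper_force: 0.0
```

Emit:
drive_tool:
  rows:
    - [0,0,0,-0.27,0.8]
    - [0,0,0,-0.27,0.8]
    - [0,0,0,-0.27,0.8]
    - [0,0,0,-0.27,0.8]
    - [0,0,0,-0.27,0.8]

```text
clock: 20.95
position: [0.5544, 0.2789, 0.1623]
ee_rot: [180.0, -0.0, 92.7]
wrist_force: [0.1, 0.0, 0.1]
width: 0.0708
gripper_force: 0.0
```

Emit:
drive_tool:
  rows:
    - [0,0,0,-0.27,0.8]
    - [0,0,0,-0.03,0.8]

```text
clock: 21.15
position: [0.5542, 0.2789, 0.1622]
ee_rot: [180.0, -0.0, 101.4]
wrist_force: [-0.2, -0.1, -0.2]
width: 0.0704
gripper_force: 0.0
```

```bash
python3 - <<'E'
from two import *
rep([.5535,.279,.0775],101.5)
im,P=wrist()
for r in masks_of('dish_1','wrist')[:3]: print(round(r['score'],2),*summ(P,r['region']))
im,d=snapshot('scene');P=cloud('scene',d)
for r in masks_of('dish_1','scene')[:4]:print(round(r['score'],2),*summ(P,r['region']))
look('top')
rep([.5535,.279,.0775],101.5)
E
```

```text
t 21.15 pos [0.5542 0.2789 0.1622] yaw 101.44 w 0.0704 F [-0.2 -0.1 -0.2] tool mm [ 0.3 -0.7 84.7] turn -0.1
0.9 [0.5377 0.0253 0.0266] [-0.846 -0.533 -0.025] [ 0.033 -0.098  0.995] [0.5315 0.0173] [0.1419 0.0576] 26.7 [0.021 0.025 0.036] 2719
0.83 [0.5504 0.2939 0.0945] [-0.177  0.812  0.556] [ 0.113 -0.544  0.831] [0.5518 0.2795] [0.0932 0.133 ] 13.1 [0.047 0.098 0.132] 8430
0.59 [0.6373 0.3167 0.0975] [-0.266  0.785  0.56 ] [ 0.111 -0.552  0.826] [0.6324 0.2962] [0.0814 0.1379] 18.2 [0.048 0.101 0.133] 8322
0.92 [0.53   0.0123 0.0269] [-0.893 -0.45   0.013] [ 0.049 -0.067  0.997] [ 0.5389 -0.0057] [0.1586 0.1158] 24.3 [-0.     0.027  0.038] 640
0.63 [0.551  0.2854 0.0907] [-0.22   0.805  0.552] [ 0.127 -0.537  0.834] [0.5523 0.2799] [0.0599 0.1345] 12.0 [0.043 0.09  0.133] 365
top dish_1 0.72 [0.5291 0.0075 0.0259] [0.    0.026 0.038]  u [0.4023 0.5485] v [-0.2594 -0.2025] uvc [ 0.4754 -0.231 ] ang 1.0 size [0.1497 0.0591]
top dish_1 0.69 [0.5695 0.2213 0.0517] [0.044 0.051 0.06 ]  u [0.5772 0.6323] v [-0.0707 -0.0493] uvc [ 0.6047 -0.06  ] ang -9.0 size [0.0199 0.0586]
top dish_1 0.54 [0.654  0.2452 0.0535] [0.043 0.053 0.068]  u [0.6629 0.727 ] v [-0.0937 -0.0606] uvc [ 0.695  -0.0771] ang -11.8 size [0.0323 0.0699]
t 21.5 pos [0.554  0.2789 0.1623] yaw 101.26 w 0.07 F [-0.2  0.1 -0.9] tool mm [ 0.2 -0.5 84.8] turn -0.2
```

Emit:
drive_tool:
  rows:
    - [0,0,0.9,0,0.8]
    - [0,0,1,0,0.8]
    - [0,0,0.22,0,0.8]
    - [0,0,0,0,0.8]
    - [0,0,0,0,0.5]
  force: 10

```text
clock: 22.0
position: [0.555, 0.2793, 0.0787]
ee_rot: [179.9, -0.0, 101.3]
wrist_force: [0.5, 0.1, 0.6]
width: 0.0653
gripper_force: 0.0
```

Emit:
drive_tool:
  rows:
    - [0,0,0,0,0.4]
    - [0,0,0,0,0.4]
    - [0,0,0,0,0.4]

```text
clock: 22.3
position: [0.5551, 0.2795, 0.0793]
ee_rot: [179.8, -0.0, 101.3]
wrist_force: [-1.5, 0.8, 6.4]
width: 0.0579
gripper_force: 10.0
```

Emit:
drive_tool:
  rows:
    - [0,0,-0.3,0,0.4]
    - [0,0,-0.6,0,0.4]
    - [0,0,-0.8,0,0.4]
    - [0,0,-0.3,0,0.4]
    - [-0.4,-0.3,0,0,0.4]

```text
clock: 22.8
position: [0.5484, 0.2629, 0.1606]
ee_rot: [179.6, -0.1, 101.4]
wrist_force: [0.0, 0.0, -2.0]
width: 0.0576
gripper_force: 10.0
```

Emit:
drive_tool:
  rows:
    - [-0.8,-0.5,0,0,0.4]
    - [-0.9,-0.6,0,0,0.4]
    - [-0.9,-0.6,0,0,0.4]
    - [-0.6,-0.4,0,0,0.4]
    - [-0.3,-0.22,0,0,0.4]

```text
clock: 23.3
position: [0.4803, 0.1034, 0.1574]
ee_rot: [-179.9, 0.0, 101.2]
wrist_force: [-0.2, -0.4, -1.7]
width: 0.0578
gripper_force: 10.0
```

Emit:
drive_tool:
  rows:
    - [0,0,0,0.2,0.4]
    - [0,0,0,0.27,0.4]
    - [0,0,0,0.27,0.4]
    - [0,0,0,0.27,0.4]
    - [0,0,0,0.27,0.4]

```text
clock: 23.8
position: [0.4824, 0.1059, 0.1576]
ee_rot: [180.0, -0.0, 62.6]
wrist_force: [-0.5, -0.2, -1.8]
width: 0.058
gripper_force: 10.0
```

Emit:
drive_tool:
  rows:
    - [0,0,0,0.27,0.4]
    - [0,0,0,0.27,0.4]
    - [0,0,0,0.27,0.4]
    - [0,0,0,0.27,0.4]
    - [0,0,0,0.1,0.4]

```text
clock: 24.3
position: [0.4824, 0.1059, 0.1575]
ee_rot: [-180.0, -0.0, 27.3]
wrist_force: [-0.3, -0.1, -1.9]
width: 0.0578
gripper_force: 10.0
```

```bash
python3 - <<'E'
from h import *
rep([.482,.1055,.006],27.4)
im,d=snapshot('scene');P=cloud('scene',d)
for r in masks_of('dish_1','scene')[:4]: print(round(r['score'],2),*summ(P,r['region']))
rep([.482,.1055,.006],27.4)
E
```

```text
t 24.3 pos [0.4824 0.1059 0.1575] yaw 27.28 w 0.0578 F [-0.3 -0.1 -1.9] tool mm [ -0.6   0.2 151.5] turn -0.1
0.89 [0.476  0.1108 0.1643] [-0.679 -0.46  -0.573] [-0.421 -0.396  0.816] [0.4679 0.1272] [0.1273 0.1155] 30.0 [0.124 0.154 0.212] 443
0.85 [0.5433 0.0279 0.0279] [-0.981 -0.195 -0.008] [ 0.013 -0.11   0.994] [0.5289 0.0141] [0.1467 0.0678] 26.8 [0.019 0.027 0.038] 379
0.68 [0.636  0.304  0.0912] [-0.24   0.806  0.54 ] [ 0.119 -0.528  0.841] [0.6377 0.2982] [0.0579 0.1369] 13.3 [0.045 0.09  0.133] 346
t 24.4 pos [0.4823 0.1058 0.1575] yaw 27.54 w 0.0584 F [-0.4 -0.  -1.3] tool mm [ -0.5   0.2 151.5] turn 0.1
```

Emit:
drive_tool:
  rows:
    - [0,0,0.5,0,0.4]
    - [0,0,1,0,0.4]
    - [0,0,0.8,0,0.4]
    - [0,0,0.4,0,0.4]
    - [0,0,0.2,0,0.4]
  force: 7

```text
clock: 24.9
position: [0.4811, 0.1056, 0.0399]
ee_rot: [-179.9, 0.1, 27.6]
wrist_force: [-0.0, 0.7, -0.3]
width: 0.0578
gripper_force: 7.0
```

Emit:
drive_tool:
  rows:
    - [0,0,0.15,0,0.4]
    - [0,0,0.15,0,0.4]
    - [0,0,0.15,0,0.4]

```text
clock: 25.2
position: [0.4832, 0.1055, 0.024]
ee_rot: [179.9, -0.1, 27.6]
wrist_force: [1.3, -0.5, 0.2]
width: 0.058
gripper_force: 7.0
```

Emit:
drive_tool:
  rows:
    - [0,0,0.1,0,0.4]
    - [0,0,0.1,0,0.4]
    - [0,0,0.1,0,0.4]
    - [0,0,0.1,0,0.4]
    - [0,0,0,0,0.4]

```text
clock: 25.7
position: [0.4813, 0.1052, 0.007]
ee_rot: [-180.0, 0.1, 27.5]
wrist_force: [0.7, 0.0, -1.0]
width: 0.0577
gripper_force: 7.0
```

Emit:
drive_tool:
  rows:
    - [0,0,0,0,0.72]
    - [0,0,0,0,0.72]
    - [0,0,0,0,0.72]

```text
clock: 26.0
position: [0.482, 0.1053, 0.0077]
ee_rot: [-180.0, -0.0, 27.5]
wrist_force: [0.2, 0.6, 0.2]
width: 0.0633
gripper_force: 0.0
```

```bash
python3 - <<'E'
from two import *
rep([.482,.1055,.006],27.4)
look('scene');look('scene')
o=get_obs();print('tool uv',np.round(np.array(o['position'][:2])@np.c_[u,v],4))
E
```

```text
t 26.0 pos [0.482  0.1053 0.0077] yaw 27.54 w 0.0633 F [0.2 0.6 0.2] tool mm [ 0.1 -0.1  1.7] turn 0.1
scene dish_1 0.73 [0.4784 0.1109 0.0128] [0.003 0.011 0.023]  u [0.4047 0.5496] v [-0.1511 -0.0898] uvc [ 0.4772 -0.1204] ang 0.7 size [0.1492 0.0671]
scene dish_1 0.63 [0.5263 0.012  0.0286] [0.02  0.027 0.039]  u [0.4053 0.532 ] v [-0.2565 -0.1948] uvc [ 0.4686 -0.2257] ang 2.5 size [0.1294 0.0688]
scene bottom_dish 0.42 [0.5209 0.0381 0.0122] [-0.001  0.013  0.021]  u [0.4283 0.5517] v [-0.2063 -0.1932] uvc [ 0.49   -0.1998] ang 0.8 size [0.1233 0.0149]
scene dish_1 0.75 [0.522  0.0084 0.0283] [0.021 0.027 0.039]  u [0.4053 0.5277] v [-0.2586 -0.196 ] uvc [ 0.4665 -0.2273] ang -0.3 size [0.0687 0.124 ]
scene dish_1 0.72 [0.5145 0.0354 0.0131] [0.004 0.014 0.021]  u [0.4075 0.5451] v [-0.2045 -0.1948] uvc [ 0.4763 -0.1997] ang -0.2 size [0.01   0.1439]
scene dish_1 0.55 [0.4781 0.1103 0.0124] [0.004 0.01  0.024]  u [0.4054 0.5493] v [-0.15   -0.0887] uvc [ 0.4774 -0.1194] ang -1.1 size [0.0685 0.1493]
scene bottom_dish 0.36 [ 0.4015 -0.042   0.0247] [-0.002  0.027  0.044]  u [0.3112 0.3705] v [-0.2491 -0.1838] uvc [ 0.3409 -0.2164] ang -3.2 size [0.0719 0.0618]
tool uv [ 0.4779 -0.1233]
```

Emit:
drive_tool:
  rows:
    - [0,0,0,0,0.5]
    - [0,0,0,0,0.4]
    - [0,0,0,0,0.4]
    - [0,0,-0.3,0,0.4]
    - [0,0,-0.7,0,0.4]
  force: 12

```text
clock: 26.8
position: [0.4798, 0.1051, 0.0467]
ee_rot: [-179.9, 0.3, 27.5]
wrist_force: [-0.6, 0.3, -1.3]
width: 0.058
gripper_force: 12.0
```

Emit:
drive_tool:
  rows:
    - [0,0,-0.5,0,0.4]
    - [-0.03,0.6,0,0,0.4]
    - [0,0.9,0,0,0.4]
    - [0,0.85,0,0,0.4]
    - [0,0.32,0,0,0.4]

```text
clock: 27.3
position: [0.5323, 0.0077, 0.0685]
ee_rot: [179.9, -0.1, 27.4]
wrist_force: [0.4, 0.8, -1.2]
width: 0.0581
gripper_force: 12.0
```

Emit:
drive_tool:
  rows:
    - [0,0,0,0,0.4]
    - [0,0,0.2,0,0.4]

```text
clock: 27.5
position: [0.5301, 0.0106, 0.06]
ee_rot: [-180.0, -0.0, 27.5]
wrist_force: [0.6, -0.0, -1.0]
width: 0.0582
gripper_force: 12.0
```

```bash
python3 - <<'E'
from two import *
rep([.531,.0122,.0395],27.4)
look('scene');look('scene')
E
```

```text
t 27.5 pos [0.5301 0.0106 0.06  ] yaw 27.5 w 0.0582 F [ 0.6 -0.  -1. ] tool mm [ 1.6 -1.  20.5] turn 0.1
scene dish_1 0.74 [0.5236 0.0251 0.0273] [0.019 0.026 0.038]  u [0.4057 0.5494] v [-0.2398 -0.1944] uvc [ 0.4776 -0.2171] ang 0.5 size [0.15   0.0511]
scene dish_1 0.58 [0.5251 0.0133 0.0636] [0.025 0.063 0.075]  u [0.4039 0.5484] v [-0.2569 -0.1954] uvc [ 0.4762 -0.2261] ang 2.1 size [0.1472 0.0679]
scene dish_1 0.87 [0.5255 0.0149 0.0636] [0.055 0.061 0.075]  u [0.4039 0.5486] v [-0.2563 -0.1945] uvc [ 0.4762 -0.2254] ang 1.5 size [0.147 0.067]
scene dish_1 0.86 [0.5188 0.025  0.0279] [0.02  0.027 0.039]  u [0.4056 0.5468] v [-0.237  -0.1945] uvc [ 0.4762 -0.2158] ang 0.1 size [0.1432 0.0465]
scene bottom_dish 0.41 [0.5132 0.0343 0.0129] [0.005 0.013 0.021]  u [0.407  0.5444] v [-0.2067 -0.1943] uvc [ 0.4757 -0.2005] ang 1.4 size [0.1441 0.0158]
scene bottom_dish 0.24 [ 0.5636 -0.3375  0.0568] [0.004 0.058 0.102]  u [0.2697 0.4273] v [-0.5999 -0.5316] uvc [ 0.3485 -0.5657] ang -0.8 size [0.0787 0.163 ]
```

Emit:
drive_tool:
  rows:
    - [0.03,0,0.15,0,0.4]
    - [0,0,0.15,0,0.4]
    - [0,0,0.1,0,0.4]
    - [0,0,0.06,0,0.4]
    - [0,0,0.05,0,0.4]

```text
clock: 28.3
position: [0.5311, 0.0107, 0.0392]
ee_rot: [-180.0, 0.0, 27.5]
wrist_force: [-2.7, 1.7, 17.1]
width: 0.058
gripper_force: 12.0
```

```bash
python3 - <<'E'
from two import *
rep([.531,.0122,.0395],27.4)
look('scene');rep([.531,.0122,.0395],27.4)
E
```

```text
t 28.3 pos [0.5311 0.0107 0.0392] yaw 27.53 w 0.058 F [-2.7  1.7 17.1] tool mm [ 0.6 -1.4 -0.3] turn 0.1
scene dish_1 0.6 [0.5283 0.0153 0.0441] [0.035 0.043 0.054]  u [0.4063 0.5515] v [-0.2581 -0.196 ] uvc [ 0.4789 -0.227 ] ang -0.1 size [0.0686 0.1468]
scene dish_1 0.44 [0.5205 0.0399 0.0292] [0.021 0.03  0.036]  u [0.4106 0.548 ] v [-0.2063 -0.1929] uvc [ 0.4793 -0.1996] ang 1.2 size [0.1396 0.0151]
scene bottom_dish 0.66 [0.5193 0.038  0.0126] [0.002 0.012 0.022]  u [0.4111 0.5481] v [-0.2059 -0.1944] uvc [ 0.4796 -0.2002] ang -1.1 size [0.0149 0.1407]
scene bottom_dish 0.29 [0.5439 0.3312 0.0686] [-0.002  0.087  0.123]  u [0.5229 0.6954] v [0.0178 0.0942] uvc [0.6091 0.056 ] ang -0.5 size [0.079  0.1789]
t 28.45 pos [0.5312 0.0107 0.0392] yaw 27.53 w 0.058 F [-1.2  1.1  1.2] tool mm [ 0.5 -1.4 -0.3] turn 0.1
```

Emit:
drive_tool:
  rows:
    - [0,0,0,0,0.7]
    - [0,0,0,0,0.75]
    - [0,0,-0.5,0,0.8]
    - [0,0,-1,0,0.8]
    - [0,0,-1,0,0.8]

```text
clock: 28.95
position: [0.5306, 0.0106, 0.1396]
ee_rot: [-179.9, 0.1, 27.5]
wrist_force: [1.2, 0.0, -0.1]
width: 0.0705
gripper_force: 0.0
```

Emit:
drive_tool:
  rows:
    - [0,0,-0.6,0,0.8]
    - [0.8,-0.73,0,0,0.8]
    - [0.8,-0.73,0,0,0.8]
    - [0.8,-0.73,0,0,0.8]
    - [0.8,-0.73,0,0,0.8]

```text
clock: 29.45
position: [0.5914, 0.1748, 0.1634]
ee_rot: [180.0, -0.0, 27.5]
wrist_force: [1.3, -0.6, 0.4]
width: 0.0702
gripper_force: 0.0
```

Emit:
drive_tool:
  rows:
    - [0.8,-0.73,0,0,0.8]
    - [0.85,-0.73,0,0,0.8]
    - [0.85,-0.73,0,0,0.8]
    - [0,0,0,-0.27,0.8]
    - [0,0,0,-0.27,0.8]

```text
clock: 29.95
position: [0.6392, 0.299, 0.1625]
ee_rot: [180.0, -0.0, 44.2]
wrist_force: [-0.4, 0.5, -0.2]
width: 0.0701
gripper_force: 0.0
```

Emit:
drive_tool:
  rows:
    - [0,0,0,-0.27,0.8]
    - [0,0,0,-0.27,0.8]
    - [0,0,0,-0.27,0.8]
    - [0,0,0,-0.27,0.8]
    - [0,0,0,-0.27,0.8]

```text
clock: 30.45
position: [0.639, 0.2972, 0.1629]
ee_rot: [-180.0, -0.0, 84.6]
wrist_force: [-0.8, 0.6, -0.7]
width: 0.0701
gripper_force: 0.0
```

Emit:
drive_tool:
  rows:
    - [0,0,0,-0.27,0.8]
    - [0,0,0,-0.27,0.8]
    - [0,0,0,-0.03,0.8]

```text
clock: 30.75
position: [0.6389, 0.2972, 0.1629]
ee_rot: [-180.0, -0.0, 101.4]
wrist_force: [-0.5, 0.4, 0.7]
width: 0.0702
gripper_force: 0.0
```

```bash
python3 - <<'E'
from two import *
rep([.639,.297,.0785],101.5)
im,P=wrist();cv2.imwrite('pics/w4.png',im)
for r in masks_of('dish_1','wrist')[:3]: print(round(r['score'],2),*summ(P,r['region']))
im,d=snapshot('scene');P=cloud('scene',d)
for r in masks_of('dish_1','scene')[:4]:print(round(r['score'],2),*summ(P,r['region']))
rep([.639,.297,.0785],101.5)
E
```

```text
t 30.75 pos [0.6389 0.2972 0.1629] yaw 101.44 w 0.0702 F [-0.5  0.4  0.7] tool mm [-0.2  0.  84.4] turn -0.1
0.86 [0.6362 0.3127 0.0941] [-0.172  0.809  0.562] [ 0.055 -0.562  0.826] [0.6391 0.299 ] [0.0908 0.136 ] 18.4 [0.047 0.098 0.132] 8502
0.84 [0.5836 0.0403 0.0428] [-0.012  0.993  0.119] [ 0.097  0.12  -0.988] [0.5855 0.0196] [0.1056 0.0454] 88.6 [0.035 0.041 0.052] 877
0.63 [0.5887 0.0537 0.0285] [-0.536  0.842  0.056] [ 0.803  0.53  -0.271] [0.5952 0.0302] [0.0172 0.0896] 24.7 [0.02  0.029 0.037] 297
0.72 [0.6379 0.3062 0.0916] [-0.26   0.794  0.55 ] [ 0.185 -0.518  0.835] [0.6589 0.3051] [0.1073 0.1358] 16.7 [0.045 0.094 0.134] 362
0.56 [0.5301 0.013  0.0434] [-0.876 -0.482 -0.009] [ 0.033 -0.079  0.996] [0.5318 0.0116] [0.1455 0.0701] 29.5 [0.036 0.043 0.054] 520
0.46 [0.5103 0.033  0.0292] [-0.867 -0.498 -0.016] [-0.356  0.642 -0.679] [0.507  0.0297] [0.1654 0.0527] 45.0 [0.01 0.03 0.04] 179
t 30.95 pos [0.639  0.2973 0.163 ] yaw 101.18 w 0.0705 F [0.  0.1 0.3] tool mm [-0.3 -0.  84.5] turn -0.3
```

View pics/w4.png

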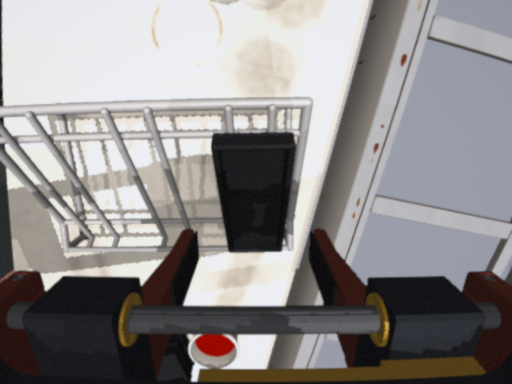

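```bash
python3 - <<'E'
from h import *
d=np.load('top_d.npy');P=cloud('top',d)
for x in np.arange(.68,.82,.01):
    m=(abs(P[...,0]-x)<.006)&(abs(P[...,1]-.31)<.06); print(round(x,2),np.round(np.nanpercentile(P[m][:,2],[2,50,99]),3) if m.any() else None)
E
```

```text
0.68 [0.042 0.066 0.078]
0.69 [0.042 0.045 0.047]
0.7 [-0.003  0.001  0.005]
0.71 [-0.003 -0.     0.004]
0.72 [-0.022 -0.003  0.029]
0.73 [-0.015  0.027  0.053]
0.74 [0.041 0.051 0.056]
0.75 [-0.095  0.051  0.056]
0.76 [0.039 0.044 0.05 ]
0.77 [0.04  0.043 0.047]
0.78 [0.04  0.044 0.048]
0.79 [0.041 0.044 0.048]
0.8 [0.038 0.045 0.05 ]
0.81 [0.04  0.044 0.047]
```

Emit:
drive_tool:
  rows:
    - [0,0,0.9,0,0.8]
    - [0,0,1,0,0.8]
    - [0,0,0.22,0,0.8]
    - [0,0,0,0,0.8]
    - [0,0,0,0,0.5]
  force: 10

```text
clock: 31.45
position: [0.64, 0.2977, 0.0797]
ee_rot: [179.9, -0.0, 101.3]
wrist_force: [1.3, 1.1, 0.9]
width: 0.0651
gripper_force: 0.0
```

Emit:
drive_tool:
  rows:
    - [0,0,0,0,0.4]
    - [0,0,0,0,0.4]
    - [0,0,0,0,0.4]

```text
clock: 31.75
position: [0.6403, 0.2979, 0.0805]
ee_rot: [179.8, -0.0, 101.3]
wrist_force: [-1.4, 1.1, 6.6]
width: 0.0578
gripper_force: 10.0
```

Emit:
drive_tool:
  rows:
    - [0,0,-0.3,0,0.4]
    - [0,0,-0.6,0,0.4]
    - [0,0,-0.8,0,0.4]
    - [0,0,-0.3,0,0.4]
    - [-0.3,-0.36,0,0,0.4]

```text
clock: 32.25
position: [0.6303, 0.2845, 0.1615]
ee_rot: [179.6, -0.1, 101.4]
wrist_force: [-0.4, 0.3, -2.0]
width: 0.0579
gripper_force: 10.0
```

Emit:
drive_tool:
  rows:
    - [-0.6,-0.73,0,0,0.4]
    - [-0.7,-0.85,0,0,0.4]
    - [-0.7,-0.85,0,0,0.4]
    - [-0.7,-0.85,0,0,0.4]
    - [-0.6,-0.73,0,0,0.4]

```text
clock: 32.75
position: [0.4937, 0.1202, 0.158]
ee_rot: [-179.9, 0.0, 101.3]
wrist_force: [-0.3, -0.1, -1.6]
width: 0.0581
gripper_force: 10.0
```

Emit:
drive_tool:
  rows:
    - [-0.33,-0.42,0,0.1,0.4]
    - [0,0,0,0.27,0.4]
    - [0,0,0,0.27,0.4]
    - [0,0,0,0.27,0.4]
    - [0,0,0,0.27,0.4]

```text
clock: 33.25
position: [0.4817, 0.1053, 0.1583]
ee_rot: [-180.0, 0.0, 65.6]
wrist_force: [-0.9, 0.0, -1.4]
width: 0.0581
gripper_force: 10.0
```

Emit:
drive_tool:
  rows:
    - [0,0,0,0.27,0.4]
    - [0,0,0,0.27,0.4]
    - [0,0,0,0.27,0.4]
    - [0,0,0,0.27,0.4]
    - [0,0,0,0.2,0.4]

```text
clock: 33.75
position: [0.4817, 0.1054, 0.1582]
ee_rot: [-180.0, 0.0, 27.2]
wrist_force: [-0.4, -0.4, -3.0]
width: 0.058
gripper_force: 10.0
```

```bash
python3 - <<'E'
from h import *
rep([.482,.1055,.006],27.4)
im,d=snapshot('scene');P=cloud('scene',d)
for r in masks_of('dish_1','scene')[:4]: print(round(r['score'],2),*summ(P,r['region']))
rep([.482,.1055,.006],27.4)
E
```

```text
t 33.75 pos [0.4817 0.1054 0.1582] yaw 27.23 w 0.058 F [-0.4 -0.4 -3. ] tool mm [4.000e-01 1.000e-01 1.522e+02] turn -0.2
0.72 [0.477  0.1086 0.1631] [-0.717 -0.434 -0.545] [-0.468 -0.281  0.838] [0.4807 0.1065] [0.1327 0.0695] 27.8 [0.123 0.154 0.21 ] 475
0.6 [0.5178 0.038  0.0288] [-0.892 -0.453  0.001] [-0.433  0.851 -0.297] [0.5166 0.0381] [0.1459 0.0133] 26.8 [0.021 0.028 0.039] 129
0.58 [0.555  0.0337 0.0436] [-0.998 -0.066 -0.008] [-0.001 -0.109  0.994] [0.5481 0.0233] [0.1059 0.0634] 28.2 [0.036 0.043 0.053] 288
t 33.85 pos [0.4817 0.1054 0.1582] yaw 27.49 w 0.0579 F [ 0.4 -0.4 -2.3] tool mm [3.000e-01 1.000e-01 1.522e+02] turn 0.1
```

Emit:
drive_tool:
  rows:
    - [0,0,0.5,0,0.4]
    - [0,0,1,0,0.4]
    - [0,0,0.8,0,0.4]
    - [0,0,0.4,0,0.4]
    - [0,0,0.2,0,0.4]
  force: 7

```text
clock: 34.35
position: [0.4808, 0.1054, 0.0407]
ee_rot: [-179.9, 0.1, 27.7]
wrist_force: [0.4, 0.4, -1.1]
width: 0.0578
gripper_force: 7.0
```

Emit:
drive_tool:
  rows:
    - [0,0,0.15,0,0.4]
    - [0,0,0.15,0,0.4]
    - [0,0,0.15,0,0.4]

```text
clock: 34.65
position: [0.4832, 0.1056, 0.0248]
ee_rot: [179.9, -0.1, 27.6]
wrist_force: [0.9, 0.4, -0.4]
width: 0.0581
gripper_force: 7.0
```

Emit:
drive_tool:
  rows:
    - [0,0,0.1,0,0.4]
    - [0,0,0.1,0,0.4]
    - [0,0,0.1,0,0.4]
    - [0,0,0.12,0,0.4]
    - [0,0,0,0,0.4]

```text
clock: 35.15
position: [0.4814, 0.1054, 0.0069]
ee_rot: [-180.0, 0.1, 27.5]
wrist_force: [-0.7, -1.3, -1.6]
width: 0.0577
gripper_force: 7.0
```

Emit:
drive_tool:
  rows:
    - [0,0,0,0,0.72]
    - [0,0,0,0,0.72]
    - [0,0,0,0,0.72]

```text
clock: 35.45
position: [0.4821, 0.1055, 0.0077]
ee_rot: [180.0, -0.0, 27.5]
wrist_force: [-0.5, -0.0, -0.5]
width: 0.063
gripper_force: 0.0
```

```bash
python3 - <<'E'
from two import *
rep([.482,.1055,.006],27.4)
look('scene');look('scene')
o=get_obs();print('tool uv',np.round(np.array(o['position'][:2])@np.c_[u,v],4))
E
```

```text
t 35.45 pos [0.4821 0.1055 0.0077] yaw 27.54 w 0.063 F [-0.5 -0.  -0.5] tool mm [-0.1 -0.1  1.7] turn 0.1
scene dish_1 0.96 [0.4764 0.1094 0.0129] [0.004 0.011 0.023]  u [0.4024 0.5459] v [-0.1506 -0.089 ] uvc [ 0.4742 -0.1198] ang 0.4 size [0.1451 0.065 ]
scene dish_1 0.89 [0.5294 0.0135 0.0448] [0.036 0.044 0.056]  u [0.4226 0.5519] v [-0.2574 -0.1958] uvc [ 0.4872 -0.2266] ang 2.4 size [0.1318 0.0687]
scene dish_1 0.42 [0.5037 0.0299 0.0299] [0.017 0.029 0.041]  u [0.405  0.5241] v [-0.2057 -0.1942] uvc [ 0.4646 -0.2   ] ang 2.1 size [0.1226 0.0095]
scene dish_1 0.93 [0.4741 0.1098 0.0133] [0.002 0.011 0.041]  u [0.4023 0.5465] v [-0.1504 -0.0889] uvc [ 0.4744 -0.1196] ang 0.7 size [0.1456 0.0646]
scene dish_1 0.86 [0.533  0.0156 0.0438] [0.035 0.043 0.054]  u [0.4261 0.5521] v [-0.2586 -0.1972] uvc [ 0.4891 -0.2279] ang 0.8 size [0.1277 0.0646]
scene bottom_dish 0.39 [0.5177 0.036  0.0113] [-0.001  0.012  0.021]  u [0.4316 0.5515] v [-0.207 -0.194] uvc [ 0.4915 -0.2005] ang 1.9 size [0.1202 0.0138]
tool uv [ 0.478  -0.1232]
```

Emit:
drive_tool:
  rows:
    - [0,0,0,0,0.5]
    - [0,0,0,0,0.4]
    - [0,0,0,0,0.4]
    - [0,0,-0.3,0,0.4]
    - [0,0,-0.8,0,0.4]
  force: 12

```text
clock: 36.25
position: [0.4795, 0.1053, 0.0503]
ee_rot: [-179.9, 0.3, 27.5]
wrist_force: [-1.1, 0.4, -3.0]
width: 0.0578
gripper_force: 12.0
```

Emit:
drive_tool:
  rows:
    - [0,0,-0.8,0,0.4]
    - [0.055,0.6,0,0,0.4]
    - [0,0.9,0,0,0.4]
    - [0,0.85,0,0,0.4]
    - [0,0.32,0,0,0.4]

```text
clock: 36.75
position: [0.5353, 0.0094, 0.0845]
ee_rot: [179.9, -0.1, 27.4]
wrist_force: [1.1, -1.0, -2.0]
width: 0.0582
gripper_force: 12.0
```

Emit:
drive_tool:
  rows:
    - [0,0,0,0,0.4]
    - [0,0,0.2,0,0.4]
    - [0,0,0,0,0.4]

```text
clock: 37.05
position: [0.5311, 0.0131, 0.0743]
ee_rot: [-179.9, 0.2, 27.6]
wrist_force: [-0.8, 0.1, -2.3]
width: 0.0578
gripper_force: 12.0
```

```bash
python3 - <<'E'
from two import *
rep([.531,.0107,.0555],27.4)
look('scene');look('scene')
E
```

```text
t 37.05 pos [0.5311 0.0131 0.0743] yaw 27.58 w 0.0578 F [-0.8  0.1 -2.3] tool mm [-1.1  2.1 18.8] turn 0.2
scene dish_1 0.78 [0.5226 0.0262 0.0444] [0.036 0.043 0.054]  u [0.409  0.5492] v [-0.2351 -0.195 ] uvc [ 0.4791 -0.215 ] ang 2.2 size [0.1453 0.0475]
scene dish_1 0.66 [0.5118 0.0348 0.0293] [0.019 0.031 0.037]  u [0.4117 0.5448] v [-0.2075 -0.193 ] uvc [ 0.4783 -0.2002] ang 2.8 size [0.1389 0.0149]
scene dish_1 0.88 [0.5183 0.0229 0.0438] [0.035 0.043 0.056]  u [0.4064 0.5485] v [-0.2394 -0.1947] uvc [ 0.4775 -0.217 ] ang 2.5 size [0.146 0.051]
scene dish_1 0.45 [0.4995 0.0284 0.0292] [0.018 0.029 0.039]  u [0.4078 0.5176] v [-0.206  -0.1932] uvc [ 0.4627 -0.1996] ang 0.3 size [0.1221 0.0145]
scene bottom_dish 0.59 [0.517  0.0366 0.0126] [0.003 0.013 0.021]  u [0.4045 0.5512] v [-0.206 -0.194] uvc [ 0.4778 -0.2   ] ang 1.2 size [0.1478 0.0148]
```

```bash
python3 - <<'E'
from two import *
im,d=snapshot('scene');P=cloud('scene',d)
b=(im.max(2)<95)&(np.hypot(P[...,0]-.53,P[...,1]-.01)<.1)
for lo,hi in((.066,.083),(.083,.096)):
    m=b&(P[...,2]>lo)&(P[...,2]<hi);print(m.sum());edges(P,m,(lo,hi))
look('scene')
E
```

```text
335
(0.066, 0.083) u [0.4107 0.5502] v [-0.2565 -0.1963] uvc [ 0.4805 -0.2264] ang 1.8 size [0.1439 0.067 ]
130
(0.083, 0.096) u [0.4101 0.5527] v [-0.2277 -0.1875] uvc [ 0.4814 -0.2076] ang -3.1 size [0.0436 0.1465]
scene dish_1 0.85 [0.5262 0.0261 0.0442] [0.037 0.043 0.054]  u [0.4098 0.5489] v [-0.2419 -0.1947] uvc [ 0.4794 -0.2183] ang 1.0 size [0.1434 0.0518]
scene dish_1 0.63 [0.5097 0.0333 0.0295] [0.017 0.03  0.041]  u [0.4049 0.5482] v [-0.2084 -0.1939] uvc [ 0.4766 -0.2011] ang -0.3 size [0.0171 0.1502]
scene dish_1 0.37 [ 0.4001 -0.0367  0.0272] [0.005 0.027 0.044]  u [0.3133 0.3675] v [-0.2505 -0.1826] uvc [ 0.3404 -0.2166] ang -4.5 size [0.0731 0.0557]
scene bottom_dish 0.73 [0.5183 0.0366 0.0115] [-0.002  0.012  0.023]  u [0.4077 0.5509] v [-0.2079 -0.1946] uvc [ 0.4793 -0.2012] ang 0.1 size [0.1477 0.0147]
```

Emit:
drive_tool:
  rows:
    - [-0.04,0,0.12,0,0.4]
    - [0,0,0.15,0,0.4]
    - [0,0,0.1,0,0.4]
    - [0,0,0.06,0,0.4]
    - [0,0,0.05,0,0.4]

```text
clock: 38.05
position: [0.5317, 0.011, 0.0558]
ee_rot: [-180.0, 0.0, 27.5]
wrist_force: [0.0, -1.6, -2.6]
width: 0.058
gripper_force: 12.0
```

```bash
python3 - <<'E'
from two import *
rep([.531,.0107,.0555],27.4)
look('scene');rep([.531,.0107,.0555],27.4)
E
```

```text
t 38.05 pos [0.5317 0.011  0.0558] yaw 27.53 w 0.058 F [ 0.  -1.6 -2.6] tool mm [-0.8 -0.   0.3] turn 0.1
scene dish_1 0.74 [0.5283 0.0149 0.0603] [0.053 0.059 0.07 ]  u [0.4071 0.5516] v [-0.2563 -0.1966] uvc [ 0.4793 -0.2265] ang 1.2 size [0.1488 0.0643]
scene bottom_dish 0.7 [0.5292 0.0427 0.0114] [0.002 0.012 0.02 ]  u [0.4116 0.5379] v [-0.2063 -0.195 ] uvc [ 0.4748 -0.2007] ang 0.2 size [0.1303 0.0124]
t 38.2 pos [0.5319 0.0111 0.0561] yaw 27.54 w 0.0579 F [ 1.1 -0.1 -1.4] tool mm [-0.9 -0.1  0.6] turn 0.1
```

Emit:
drive_tool:
  rows:
    - [0,0,0.02,0,0.4]
    - [0,0,0.01,0,0.4]
    - [0,0,0,0,0.68]
    - [0,0,0,0,0.75]
    - [0,0,0,0,0.75]

```text
clock: 38.7
position: [0.5321, 0.0111, 0.0552]
ee_rot: [180.0, -0.0, 27.5]
wrist_force: [-0.1, 0.3, -0.1]
width: 0.0658
gripper_force: 0.0
```

Emit:
drive_tool:
  rows:
    - [0,0,-0.4,0,0.8]
    - [0,0,-1,0,0.8]
    - [0,0,-1,0,0.8]
    - [0,0,-1,0,0.8]
    - [0,0,0,0,0.8]

```text
clock: 39.2
position: [0.5359, 0.0107, 0.1966]
ee_rot: [179.7, -0.5, 27.5]
wrist_force: [1.1, -0.0, 0.6]
width: 0.0701
gripper_force: 0.0
```

```bash
python3 - <<'E'
from two import *
rep([.531,.0107,.0555],27.4)
look('scene');im=look('wrist');cv2.imwrite('pics/w5.png',im)
look('top');print(pinpoint('lime','top'))
E
```

```text
t 39.2 pos [0.5359 0.0107 0.1966] yaw 27.55 w 0.0701 F [ 1.1 -0.   0.6] tool mm [ -5.6  -3.1 141. ] turn 0.1
scene dish_1 0.68 [0.5298 0.0114 0.06  ] [0.052 0.059 0.07 ]  u [0.4071 0.5494] v [-0.2589 -0.1961] uvc [ 0.4782 -0.2275] ang -0.3 size [0.0698 0.1482]
scene dish_1 0.65 [0.5089 0.0325 0.0293] [0.016 0.03  0.042]  u [0.4052 0.551 ] v [-0.2061 -0.1939] uvc [ 0.4781 -0.2   ] ang 2.0 size [0.1497 0.0157]
scene dish_1 0.46 [0.5119 0.0338 0.0442] [0.032 0.044 0.057]  u [0.4087 0.5454] v [-0.2067 -0.1939] uvc [ 0.4771 -0.2003] ang -0.3 size [0.0158 0.1424]
scene bottom_dish 0.65 [0.5226 0.0392 0.0116] [0.004 0.012 0.019]  u [0.4081 0.5413] v [-0.2064 -0.1953] uvc [ 0.4747 -0.2008] ang -2.5 size [0.013  0.1368]
wrist dish_1 0.85 [0.5341 0.014  0.0591] [0.055 0.057 0.068]  u [0.4079 0.5526] v [-0.2563 -0.2005] uvc [ 0.4802 -0.2284] ang 0.7 size [0.149  0.0582]
top dish_1 0.76 [ 0.5074 -0.0203  0.0588] [0.054 0.058 0.069]  u [0.4133 0.4779] v [-0.2605 -0.2245] uvc [ 0.4456 -0.2425] ang -31.4 size [0.044  0.0612]
[{'point': [0.5555, -0.2996, -0.0009], 'score': 0.77}, {'point': [0.5766, -0.1238, 0.0016], 'score': 0.61}]
```

View pics/w5.png

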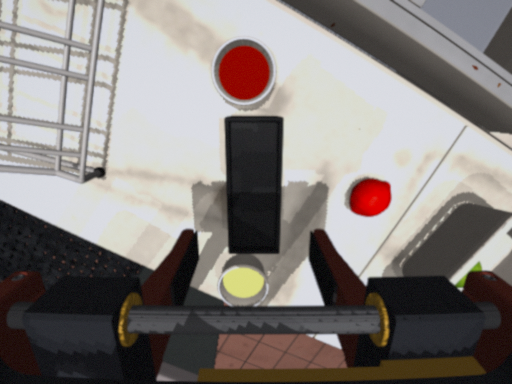

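```bash
python3 -c "
from plant import *
print(finish_job())"
```

```text
the job is handed in; nothing more can be done
None
```

I handed the job in at about 39 s of the 72 s: the last pictures show the lime in the steel pan and the three rack dishes nested straight on the bottom dish, with its rim at the expected height. The hand-in call gave no verdict.

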